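Take the snap-in battery cover off the foot-switch receiver

ROBOT

A 6-joint arm with a two-finger parallel gripper is mounted at the origin on a cart in front of the work surface, level with it; the furniture and walls round the work are solid. World frame = base frame: x ahead of the robot, y to its left, z up, the work surface at z = 0. Lengths are in m, angles in rad, forces in N, time in s.
With the tool pointing down it reaches from about 0.3 to 0.875 m from the base axis. Payload 4.2 kg.
Tool frame: the origin (TCP) lies on the centre line of the jaws, within the pads' length; the fingertips stand 8 mm ahead of it and the grasp point (between the pads) lies 11 mm behind it (env.finger_overhang is the distance from the TCP to the fingertips, in m); z points along the fingers, y is the line along which they close (so a half turn about z gives the same grasp; the last joint's range is limited). The gripper opens to 85 mm and grips with 20 to 120 N. Pads are 22 mm wide; open, the fingers measure 114 mm over their backs; the gripper's body (76 mm by 85 mm) begins 54 mm behind the grasp point. The pads swing forward as they close: fully open they stand 13 mm farther back than shut.
Start: joints at [1.109, 0.32, 1.565, -0, 1.257, -0.02], TCP at [0.246, 0.52, 0.239] pointing down, gripper open.
Joint ranges: [-3.11, 3.11], [-0.84, 2.01], [0.21, 2.61], [-1.34, 4.49], [0.05, 2.63], [-2.56, 2.56]. Speed limits (rad/s): [2.57, 2.57, 3.14, 3.14, 3.14, 3.14].

INTERFACE

Orientations are given as a unit quaternion [x, y, z, w].
In Python, from cell import telemetry, snapshot, ticket, cut_out, env gives the robot as it stands.
- The arm moves only by the tool send_rows, never from a script. Its argument "steps" is text: rows parted by semicolons, each of 7 numbers parted by spaces: the shift along the tool's x, y, z in m, then the turn, a rotation vector about the tool's x, y, z in rad, then the closure, from -1 (fully open) to 1 (shut). A call has 1 to 5 rows; each row is the pose to reach, as a shift and turn from the pose commanded when the call began, along the tool's axes at that moment; what a row does not reach only later rows make up. A row lasts 1/8 s, in which the tool goes at most 62.5 mm and 10.7 degrees, less where a joint would pass 70% of its speed; a pose out of reach is approached as far as the arm can. A call with a gripper value outside its range is refused whole. The fingers move at their own pace and stop on an object; "grip_force" is the grip in N (left out, the last holds). Time passes only in rows, so rows that repeat a pose let the fingers close. It gives the time, the measured TCP pose, the force, the opening and the grip force at its end, in the units of the state.
- telemetry.get_obs(): the state, without advancing time (a new reading comes with each control period).
- snapshot(name): name is "scene" or "top" or "wrist"; returns a dict with "color" (384x512x3 uint8, blue, green, red), "K" (3x3 intrinsics, pixels), "extrinsics" (4x4, takes a point from world to camera coordinates); the wrist camera has in their place "tool_from_camera" (4x4, takes a point from camera to tool coordinates, whose origin is the TCP and whose axes are the flange's). Camera axes: x right, y down, z forward; pixel columns grow to the right and rows downward; lengths in m; the calibration is good to about 2 mm. A picture is of the moment at which its call begins: read the wrist's pose just before it. There is no depth.
- ticket.sign_off(): hands the job in; it is judged then, once.
Trained networks look in a picture, given as the dict that the camera call returned (one of the last four; its "shot" number tells which), for a name from the list of things; names that differ only in an ending like _2 or _b are one class to them, and where a whole thing is asked for, a point or a joint stands for the part that bears it (a point fixed in the world has none). Each returns a list of dicts, best first, with "score" (0 to 1); they miss things now and then, are a little off and sometimes report something else, mostly with a low value. They report only what shows in the picture. A call takes as long as a camera call.
- cut_out(thing, picture): "region" (384x512 bool, what is visible of it) and "xy" ([column, row] in pixels, amid what is visible of it).
The state is a dict: "time_s": time; "q": joint angles; "qvel": joint speeds; "effort": joint torques, N m; "tcp_pos": TCP position; "ee_rot": TCP orientation; "ft_force": force on the tool from outside, world axes, zero at the start; "wrist_torque": the same for the moment, N m; "grip_width": finger opening in m; "grasp_force": force on a finger pad.
Only numpy, scipy, OpenCV 4.12 (cv2) and the standard library are available. Lean on these libraries where they do the work, as an engineer would, in place of code of your own. Each camera call takes 0.05 s, during which the arm holds its last target. There are 200 camera calls.

TASK

The foot-switch receiver, held on the bench by four screws in its slotted ears, needs new cells. With a shut fingertip gently press the ribbed snap tab at the end of its yellow battery cover inward, and keep it pressed while you draw that end of the cover up until it stays sprung open; then lift the cover off its tongues and lay it, without dropping it, outside up in the free part of the beech tool tray. Do not force the tab or the cover, and leave the other things where they are.

Things in the scene. Friction and masses are not known exactly. Their poses are not given: they have to be found in the camera images.
- receiver: Grey box, 144 x 76 mm, 0.3 kg, origin under its middle; four screws in slots hold it down and let it slide (at 2 to 4 N) up to 7 mm along its x until they stop it; play left unknown. Battery bay at -x: rim 40 mm high, walls to x = -74, y = +-38 mm, 44 mm wide opening for the tab in the end wall. Radio head at x = 30 to 70 mm, 56 mm high, antenna 104 mm high at (60, 25) mm, ears to y = +-55 mm.
- cover: Loose yellow battery cover, 90 g: plate x = -67 to 29.4, y = +-30, z = 0 to 8 mm in its frame, outside at +z. Latched, its axes are the receiver's and its origin is 40 mm above the receiver's, so the plate stands 8 mm proud of the rim; its long sides can be gripped. Lying outside up it leans on its tab, tilted about 0.25 rad.
- cover_centre (a point): Centre of the cover's plate (cover frame x = -19, y = 0, z = 4 mm), half-way through its 8 mm thickness. Axes as the cover.
- cover_tab_edge (a point): Middle of the cover's edge over the tab (cover frame x = -67, y = 0, z = 4 mm); 44 mm above the bench while latched. A lifter spring under this end pushes it up with 4 N. Once the tab's nibs are above the rim it stays about 13 mm up, the cover tilted about 0.14 rad and still hooked by its tongues.
- cover_tongues (a point): Mid-point of the two tongue tips at the cover's +x end (cover frame x = 36.4, y = 0, z = 2 mm). They reach 6 mm under the lip of the radio head. With the tab end up, the cover comes off when drawn about 10 mm along its -x and lifted.
- cover_grip (a point): Centre of mass of the cover (cover frame x = -34, y = 0, z = 4 mm), good for gripping across its 60 mm width.
- snap_tab: The cover's flexing tab, 58 mm wide, hanging to 25 mm below the plate's underside; origin on its flexing line (cover frame x = -66, z = 3 mm). Two nibs on it, 10.5 mm below that line, catch under receiver ledges 7 mm thick. Pressing it in frees the nibs; it cracks above 14 N.
- tab_pad (a point): Outermost point of the ribbed round press pad on the tab (30 mm wide, 11 mm high), 20.5 mm above the bench while latched, 11 mm out from the cover's edge. Press along the receiver's +x: 2 N to start, about 9 N at 6 mm where the nibs let go, hard stop at 7 mm. Finger friction holds the cover down, so then move up 15 to 20 mm while pressed; the pad swings 2 to 3 mm outward as it rises, so yield.
- tab_flex (a joint): Bending of the snap tab in rad: 0 at rest, grows as it is pressed in, nibs clear of the ledges from about 0.26, hard stop at 0.32.
- tray: Loose beech tool tray, 120 x 252 mm, origin under its middle on the bench, long side along y, floor 3 mm and walls 15 mm high, walls 5 mm thick. Two parts pots stand at its +y end (y from 70 to 116 mm); the rest, y = -120 to 65 mm, is free.
- pot_white: White parts pot, 42 mm wide, 20 mm high, in the tray; origin under it. Leave alone.
- pot_gold: Gold parts pot with a dark lid, 42 mm wide, 20 mm high, in the tray; origin under it. Leave alone.
- driver: Fine screwdriver with green end, 111 mm long along its y, lying on the bench. Leave alone.
- valve: Black pick-up valve, 26 mm wide, 32 mm high, standing on the bench. Leave alone.
- oil_block: Black oil-cup block with four coloured wells, 26 x 88 x 16 mm, on the bench. Leave alone.
- tweezers: Brass tweezers, 118 mm long along their y, on the bench. Leave alone.

How it is judged:
By the outcome, as a careful person would: the job done as asked, in the order asked, and still so for the second after the job is handed in, with the robot touching nothing.
It also fails if it takes over 72 s, if anything falls off the work surface, if the arm or the gripper's body presses on something with over 40 N, if the wrist force passes 120 N, or if a joint passes its speed limit or range.

## Working session

There is one attempt and no reset: what is moved stays moved. The work goes in short steps, Python scripts to look and compute and a tool call to move; the robot and the scene stay as the last step left them, time stands still between calls to the robot, and variables do not carry over. Pictures are saved under pics/ and viewed, at most 10 in all, crops included, and the job is handed in when it is done.

Besides the shell and the picture viewer there is one more tool, called after "Request:" as a command line: name --argument value ..., lists and objects as JSON in quotes. send_rows: Moves the arm, as the interface text tells. Its arguments: {"type":"object","properties":{"steps":{"type":"string"},"grip_force":{"type":"number"}},"required":["steps"]}

```bash
mkdir -p pics; ls; python3 - <<'E'
from cell import telemetry, snapshot, cut_out, env
import cv2, numpy as np
o=telemetry.get_obs(); print({k:np.round(v,3) for k,v in o.items()})
for n in ("scene","top"):
    p=snapshot(n); cv2.imwrite(f"pics/{n}0.png",p["color"]); print(n,p["K"].round(1).tolist(),p["extrinsics"].round(4).tolist())
    for t in ["receiver","cover","tray","snap_tab","tab_pad","pot_white","pot_gold"]:
        r=cut_out(t,p); print(t,[(round(a["score"],2),np.round(a["xy"],1).tolist(),int(a["region"].sum())) for a in r[:2]])
E
```

```text
pics
{'time_s': np.float64(0.0), 'q': array([ 1.109,  0.32 ,  1.566, -0.   ,  1.257, -0.02 ]), 'qvel': array([-0.001, -0.001, -0.001, -0.   ,  0.001, -0.   ]), 'effort': array([-1.0000e-03, -4.1552e+01, -2.3417e+01, -0.0000e+00,  8.0000e-03,
        0.0000e+00]), 'tcp_pos': array([0.246, 0.519, 0.238]), 'ee_rot': array([ 0.219,  0.976, -0.001, -0.   ]), 'ft_force': array([ 0.261, -0.401,  1.337]), 'wrist_torque': array([0.006, 0.029, 0.003]), 'grasp_force': np.float64(0.0), 'grip_width': np.float64(0.085)}
scene [[427.2, 0.0, 251.0], [0.0, 427.2, 190.2], [0.0, 0.0, 1.0]] [[0.6033, -0.7972, -0.0198, -0.4012], [-0.5337, -0.3852, -0.7529, 0.2306], [0.5926, 0.4648, -0.6579, 0.7205], [0.0, 0.0, 0.0, 1.0]]
receiver [(0.75, [229.7, 163.9], 1447), (0.16, [194.0, 165.4], 62)]
cover [(0.71, [192.5, 168.0], 89), (0.64, [212.0, 155.2], 802)]
tray [(0.91, [363.7, 231.6], 4563)]
snap_tab [(0.4, [195.0, 163.5], 85)]
tab_pad [(0.56, [190.8, 170.0], 37)]
pot_white [(0.56, [297.6, 237.6], 201)]
pot_gold [(0.69, [302.9, 219.2], 273), (0.56, [196.3, 166.1], 69)]
top [[356.6, 0.0, 255.9], [0.0, 356.6, 191.2], [0.0, 0.0, 1.0]] [[0.0118, -0.9999, -0.0107, -0.1493], [-0.9975, -0.0111, -0.0696, 0.456], [0.0695, 0.0115, -0.9975, 0.8997], [0.0, 0.0, 0.0, 1.0]]
receiver [(0.67, [207.6, 144.5], 943)]
cover [(0.81, [195.2, 162.3], 1025), (0.37, [190.1, 185.6], 27)]
tray [(0.82, [337.3, 163.6], 4124), (0.29, [195.0, 166.3], 998)]
snap_tab []
tab_pad [(0.39, [188.3, 184.6], 51)]
pot_white [(0.7, [310.5, 198.6], 208), (0.7, [243.4, 219.9], 52)]
pot_gold [(0.71, [301.0, 180.4], 211)]
```

```bash
python3 - <<'E'
import cv2,numpy as np
a=cv2.imread("pics/scene0.png")[100:300,130:430]; b=cv2.imread("pics/top0.png")[100:260,130:430]
cv2.imwrite("pics/c.png",np.vstack([cv2.resize(a,None,fx=1.6,fy=1.6,interpolation=2),cv2.resize(b,None,fx=1.6,fy=1.6,interpolation=2)]))
E
```

```text
(no output)
```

View pics/c.png

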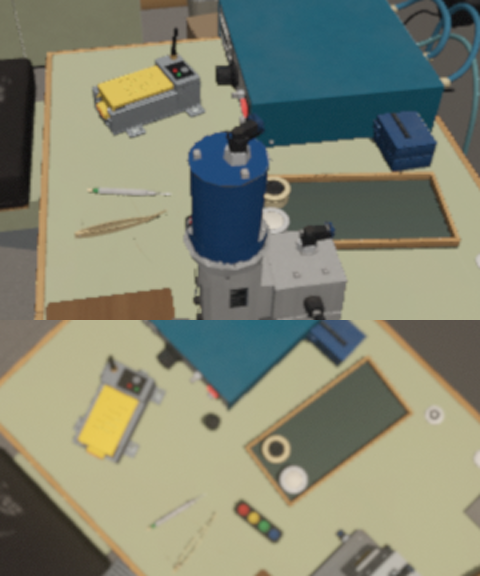

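The scene shows the yellow cover at about (192,165) with its tab at lower left, and the antenna and head at upper right. The tray is at right with its pots at the near-left end. Next I work out the poses.

```bash
cat > h.py <<'E'
from cell import telemetry, snapshot, cut_out, env
import cv2, numpy as np
from scipy.spatial.transform import Rotation as R
def cam(p,o=None):
    """returns K, R(world->cam), t"""
    if "extrinsics" in p: E=np.array(p["extrinsics"])
    else:
        T=np.eye(4);T[:3,:3]=R.from_quat(o["ee_rot"]).as_matrix();T[:3,3]=o["tcp_pos"]
        E=np.linalg.inv(T@np.array(p["tool_from_camera"]))
    return np.array(p["K"]),E
def back(uv,z,K,E):
    uv=np.atleast_2d(uv).astype(float)
    d=np.c_[uv,np.ones(len(uv))]@np.linalg.inv(K).T@E[:3,:3]
    c=-E[:3,:3].T@E[:3,3]
    return c+d*((z-c[2])/d[:,2])[:,None]
def proj(X,K,E):
    c=np.atleast_2d(X)@E[:3,:3].T+E[:3,3]; u=c@K.T; return u[:,:2]/u[:,2:]
def rect(region,z,K,E):
    cs,_=cv2.findContours(region.astype(np.uint8),0,cv2.CHAIN_APPROX_NONE)
    c=max(cs,key=cv2.contourArea).reshape(-1,2)
    w=back(c,z,K,E)[:,:2]
    (cx,cy),(a,b),ang=cv2.minAreaRect((w*1000).astype(np.float32))
    return np.array([cx,cy])/1000,(a,b),ang
def move(target,yaw_q):
    """shift (tool axes) & rotvec from current pose to target pos/quat"""
    o=telemetry.get_obs(); r=R.from_quat(o["ee_rot"])
    return r.inv().apply(np.array(target)-o["tcp_pos"]).round(4),(r.inv()*R.from_quat(yaw_q)).as_rotvec().round(4)
E
python3 - <<'E'
from h import *
p=snapshot("top");K,E=cam(p)
for t,z in (("cover",.048),("tray",.015),("receiver",.04)):
    for a in cut_out(t,p)[:1]: print(t,rect(a["region"],z,K,E))
for t,z in (("tab_pad",.025),("pot_white",.02),("pot_gold",.02),("receiver",.05),("cover",.048)):
    a=cut_out(t,p); print(t,[back(x["xy"],z,K,E).round(3).tolist() for x in a[:1]])
w=snapshot("wrist"); print(np.array(w["tool_from_camera"]).round(3),w["K"])
# yellow mask
hsv=cv2.cvtColor(p["color"],cv2.COLOR_BGR2HSV)
m=cv2.inRange(hsv,(20,120,120),(33,255,255)); n,l,s,c=cv2.connectedComponentsWithStats(m)
i=1+s[1:,4].argmax(); print(s[i],rect(l==i,.048,K,E)); print(env.finger_overhang)
E
```

```text
cover (array([0.52016113, 0.00374733]), (65.11149597167969, 108.22061157226562), 64.88462829589844)
tray (array([ 0.51530328, -0.3466098 ]), (121.0621109008789, 254.5478057861328), 37.912288665771484)
receiver (array([0.52104962, 0.00665687]), (61.37848663330078, 107.2969970703125), 64.65375518798828)
tab_pad []
pot_white [[[0.439, -0.283, 0.02]]]
pot_gold [[[0.48, -0.257, 0.02]]]
receiver [[[0.522, 0.009, 0.05]]]
cover [[[0.52, 0.003, 0.048]]]
[[-0.001 -0.965 -0.262  0.066]
 [ 1.    -0.    -0.001  0.   ]
 [ 0.001 -0.262  0.965 -0.134]
 [ 0.     0.     0.     1.   ]] [[276.1679806    0.         254.9914288 ]
 [  0.         276.1679806  188.07965902]
 [  0.           0.           1.        ]]
[179 141  37  45 956] (array([0.5214657 , 0.00437624]), (59.53030014038086, 105.91522216796875), 65.74036407470703)
0.008
```

Request:
send_rows --steps "-0.415 -0.348 0.03 0 0 0 1;-0.415 -0.348 0.03 0 0 0 1;-0.415 -0.348 0.03 0 0 0 1;-0.415 -0.348 0.03 0 0 0 1;-0.415 -0.348 0.03 0 0 0 1"

```text
time_s: 1.92
tcp_pos: [0.3769, 0.2346, 0.2222]
ee_rot: [0.219, 0.976, 0.0, 0.0]
ft_force: [0.7, 0.4, 0.1]
grip_width: 0.0003
grasp_force: 0.0
```

```bash
python3 - <<'E'
from h import *
o=telemetry.get_obs();print(o["tcp_pos"].round(3),o["ee_rot"].round(4),o["time_s"],o["q"].round(2))
E
```

```text
[0.377 0.235 0.222] [2.188e-01 9.758e-01 4.000e-04 5.000e-04] 1.925 [ 0.53  0.13  1.87 -0.    1.14 -0.6 ]
```

Request:
send_rows --steps "-0.176 -0.147 0.022 0 0 0 1;-0.176 -0.147 0.022 0 0 0 1;-0.176 -0.147 0.022 0 0 0 1;-0.176 -0.147 0.022 0 0 0 1;-0.176 -0.147 0.022 0 0 0 1"

```text
time_s: 2.55
tcp_pos: [0.4733, 0.026, 0.1997]
ee_rot: [0.221, 0.975, -0.0, -0.0]
ft_force: [0.2, 0.0, 0.3]
grip_width: -0.0002
grasp_force: 0.0
```

```bash
python3 - <<'E'
from h import *
o=telemetry.get_obs();print(o["tcp_pos"].round(4),o["ee_rot"].round(4),o["time_s"],o["q"].round(2))
p=snapshot("wrist");K,E=cam(p,o);im=p["color"].copy()
np.savez("w1.npz",im=im,K=K,E=E)
for t,z in (("cover",.048),("tab_pad",.0205)):
    for a in cut_out(t,p)[:1]: print(t,a["score"],a["xy"],back(a["xy"],z,K,E).round(4),rect(a["region"],z,K,E))
# overlay model with guess
org=np.array([.5436,-.0057,0]);Rz=R.from_euler("z",-25.0,degrees=True)
def W(P): return org+Rz.apply(np.array(P)/1000)
for z in (48,40):
    P=[[-67,-30,48],[29.4,-30,48],[29.4,30,48],[-67,30,48]] if z==48 else [[-74,-38,40],[-74,38,40],[30,38,40],[30,-38,40]]
    cv2.polylines(im,[proj(W(P),K,E).round().astype(int)],True,(0,0,255) if z==48 else (255,0,0),1)
cv2.circle(im,tuple(proj(W([[-78,0,20.5]]),K,E)[0].round().astype(int)),3,(0,255,0),-1)
cv2.imwrite("pics/w1.png",cv2.resize(im,None,fx=1.5,fy=1.5))
E
```

```text
[0.4733 0.026  0.1997] [ 2.213e-01  9.752e-01 -1.000e-04 -0.000e+00] 2.55 [ 0.03  0.19  1.85 -0.    1.1  -1.09]
cover 0.87 [253.0, 199.6] [[0.4943 0.0137 0.048 ]] (array([0.49833057, 0.01575665]), (59.333595275878906, 69.14842987060547), 62.97908401489258)
tab_pad 0.96 [252.9, 179.8] [[0.4802 0.0202 0.0205]] (array([0.48009473, 0.02487048]), (33.91142272949219, 14.335563659667969), 64.4044418334961)
```

View pics/w1.png

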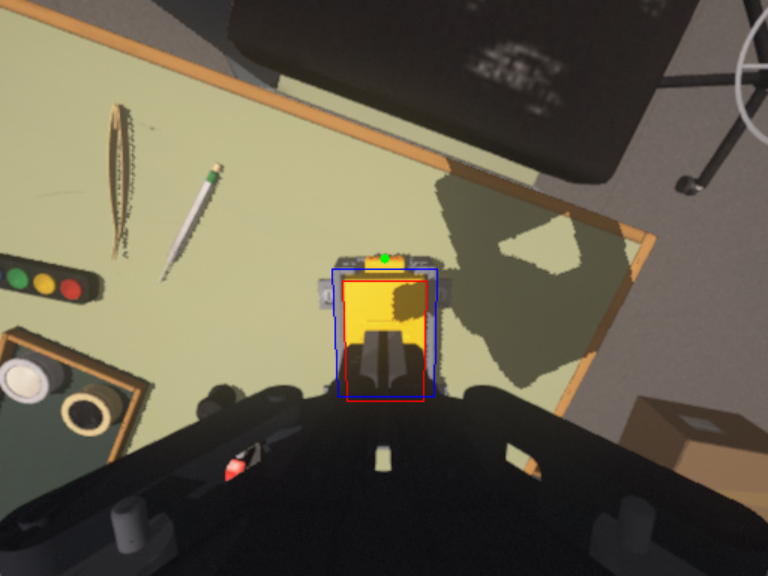

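```bash
python3 - <<'E'
from h import *
d=np.load("w1.npz");im,K,E=d["im"],d["K"],d["E"]
hsv=cv2.cvtColor(im,cv2.COLOR_BGR2HSV); m=cv2.inRange(hsv,(20,130,60),(33,255,255))
for r in range(168,226,4):
    c=np.where(m[r,200:310])[0]+200
    if len(c): print(r,c.min(),c.max())
org=np.array([.5436,-.0057,0]);Rz=R.from_euler("z",-25.0,degrees=True)
W=lambda P: org+Rz.apply(np.array(P)/1000)
print(proj(W([[-67,-30,48],[-67,30,48],[29.4,-30,48],[29.4,30,48],[-78,-15,20.5],[-78,15,20.5]]),K,E).round(1))
cv2.imwrite("pics/z.png",cv2.resize(im[150:240,200:310],None,fx=6,fy=6,interpolation=2))
E
```

```text
172 269 269
176 243 269
180 243 271
184 231 282
188 228 283
192 229 283
196 229 283
200 229 283
204 229 283
208 230 283
212 230 283
216 230 283
220 230 283
224 230 283
[[227.9 187.3]
 [283.9 186.8]
 [230.9 267.3]
 [282.5 266.9]
 [242.7 171.8]
 [268.7 171.6]]
```

View pics/z.png

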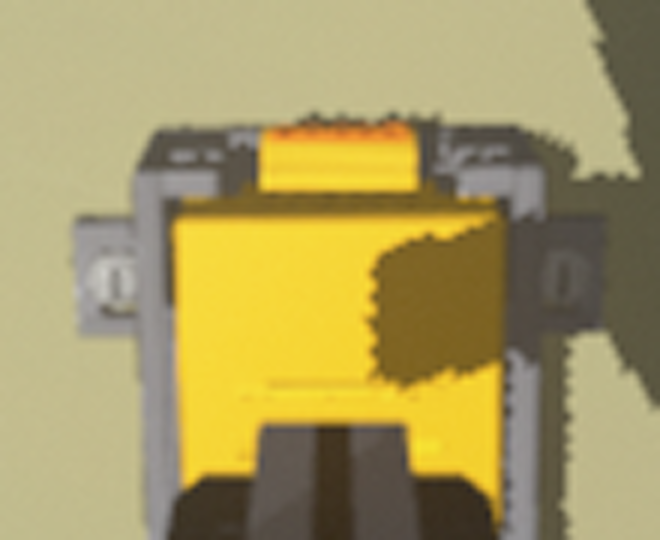

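The wrist view shows the plate edge at row 185 and the pad at (256,172). My pose model fits to about 1.5 mm. I'll go down outside the tab with the fingers shut.

Request:
send_rows --steps "0.028 0.001 0.05 0 0 0 1;0.028 0.001 0.1 0 0 0 1;0.028 0.001 0.15 0 0 0 1;0.028 0.001 0.178 0 0 0 1;0.028 0.001 0.178 0 0 0 1"

```text
time_s: 3.32
tcp_pos: [0.4459, 0.0422, 0.0208]
ee_rot: [0.218, 0.976, -0.001, -0.002]
ft_force: [-0.5, -0.2, -0.6]
grip_width: 0.0003
grasp_force: 0.0
```

```bash
python3 - <<'E'
from h import *
o=telemetry.get_obs();print(o["tcp_pos"].round(4),o["ee_rot"].round(4))
p=np.array(o["tcp_pos"])-[.5436,-.0057,0];print(R.from_euler("z",25.,degrees=True).apply(p)*1000,o["ft_force"])
E
```

```text
[0.4459 0.0422 0.0208] [ 2.180e-01  9.759e-01 -5.000e-04 -2.200e-03]
[-108.84477177    2.13377635   20.79983901] [-0.54132954 -0.21699573 -0.64689891]
```

Request:
send_rows --steps "-0.008 -0.002 0 0 0 0 1;-0.014 -0.002 0 0 0 0 1;-0.017 -0.002 0 0 0 0 1;-0.018 -0.002 0 0 0 0 1;-0.019 -0.002 0 0 0 0 1"

```text
time_s: 3.95
tcp_pos: [0.4635, 0.0312, 0.0221]
ee_rot: [0.219, 0.976, -0.0, -0.0]
ft_force: [-2.1, 1.9, 2.5]
grip_width: 0.0001
grasp_force: 1.2
```

Request:
send_rows --steps "-0.001 0 0 0 0 0 1;-0.002 0 0 0 0 0 1;-0.003 0 0 0 0 0 1;-0.003 0 0 0 0 0 1"

```text
time_s: 4.45
tcp_pos: [0.4662, 0.0299, 0.0218]
ee_rot: [0.219, 0.976, -0.0, -0.001]
ft_force: [-3.9, 1.7, 0.9]
grip_width: 0.0005
grasp_force: 1.8
```

Request:
send_rows --steps "-0.001 0 0 0 0 0 1;-0.002 0 0 0 0 0 1;-0.003 0 0 0 0 0 1;-0.003 0 0 0 0 0 1"

```text
time_s: 4.95
tcp_pos: [0.4681, 0.0289, 0.0216]
ee_rot: [0.219, 0.976, -0.0, -0.001]
ft_force: [-4.6, 4.5, 1.8]
grip_width: 0.0
grasp_force: 3.1
```

Request:
send_rows --steps "-0.001 0 0 0 0 0 1;-0.002 0 0 0 0 0 1;-0.002 0 0 0 0 0 1"

```text
time_s: 5.32
tcp_pos: [0.4692, 0.0283, 0.0214]
ee_rot: [0.219, 0.976, -0.0, -0.002]
ft_force: [-5.4, 4.8, 0.4]
grip_width: 0.0002
grasp_force: 3.8
```

Request:
send_rows --steps "-0.001 0 0 0 0 0 1;-0.002 0 0 0 0 0 1;-0.002 0 0 0 0 0 1"

```text
time_s: 5.7
tcp_pos: [0.4703, 0.0276, 0.0212]
ee_rot: [0.22, 0.976, -0.0, -0.003]
ft_force: [-6.4, 5.2, 0.1]
grip_width: -0.0001
grasp_force: 4.5
```

```bash
python3 - <<'E'
from h import *
for i in range(3):
    snapshot("wrist");o=telemetry.get_obs();print(o["time_s"],o["tcp_pos"].round(4),o["ft_force"].round(1),o["wrist_torque"].round(2))
E
```

```text
5.75 [0.4703 0.0276 0.0212] [-7.2  5.6 -0.5] [0.99 1.1  0.02]
5.8 [0.4703 0.0276 0.0212] [-7.2  6.2  0.8] [1.1  1.14 0.07]
5.85 [0.4702 0.0276 0.0212] [-8.   7.5 -0.9] [1.08 1.15 0.04]
```

Request:
send_rows --steps "-0.0007 0 0 0 0 0 1;-0.001 0 0 0 0 0 1;-0.001 0 0 0 0 0 1;-0.001 0 0 0 0 0 1"

```text
time_s: 6.35
tcp_pos: [0.4708, 0.0273, 0.0211]
ee_rot: [0.22, 0.976, -0.0, -0.004]
ft_force: [-7.5, 7.2, -0.4]
grip_width: 0.0001
grasp_force: 4.8
```

```bash
python3 - <<'E'
from h import *
F=[];
for i in range(4):
    snapshot("wrist");o=telemetry.get_obs();F.append(o["ft_force"])
F=np.array(F);print(o["tcp_pos"].round(4),F.mean(0).round(1),F@np.array([-.906,.4226,0]))
p=snapshot("scene");cv2.imwrite("pics/s.png",p["color"])
E
```

```text
[0.4708 0.0273 0.0211] [-7.4  7.  -0.3] [ 9.55595034 10.17578166  9.33800809  9.54558843]
```

Request:
send_rows --steps "0 0 -0.0015 0 0 0 1;0 0 -0.003 0 0 0 1;0.0003 0 -0.0045 0 0 0 1;0.0005 0 -0.006 0 0 0 1;0.0005 0 -0.006 0 0 0 1"

```text
time_s: 7.22
tcp_pos: [0.4698, 0.0276, 0.0269]
ee_rot: [0.22, 0.976, -0.0, -0.004]
ft_force: [-8.5, 7.4, -1.0]
grip_width: 0.0004
grasp_force: 5.1
```

Request:
send_rows --steps "0.0007 0 -0.0015 0 0 0 1;0.001 0 -0.003 0 0 0 1;0.0013 0 -0.0045 0 0 0 1;0.0016 0 -0.006 0 0 0 1;0.0016 0 -0.006 0 0 0 1"

```text
time_s: 7.85
tcp_pos: [0.4684, 0.0281, 0.0329]
ee_rot: [0.22, 0.976, -0.0, -0.004]
ft_force: [-7.8, 5.9, -0.8]
grip_width: 0.0003
grasp_force: 4.9
```

```bash
python3 - <<'E'
from h import *
F=[];
for i in range(2):
    p=snapshot("wrist");o=telemetry.get_obs();F.append(o["ft_force"])
F=np.array(F);print(o["tcp_pos"].round(4),F.mean(0).round(1),F@np.array([-.906,.4226,0]))
s=snapshot("scene")
a=np.hstack([cv2.resize(p["color"][140:240,195:315],(400,333),interpolation=2),cv2.resize(s["color"][120:204,160:260],(400,333),interpolation=2)])
cv2.imwrite("pics/lift.png",a)
E
```

```text
[0.4684 0.0281 0.0329] [-7.6  6.7 -1.6] [9.55361053 9.75212132]
```

View pics/lift.png

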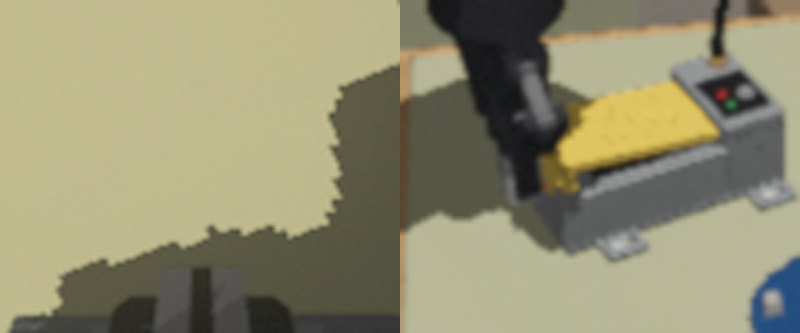

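The scene picture shows the tab end of the cover raised, with a dark gap under the plate. I'll keep rising and yielding.

Request:
send_rows --steps "0.0005 0 -0.0015 0 0 0 1;0.001 0 -0.003 0 0 0 1;0.001 0 -0.0045 0 0 0 1;0.0012 0 -0.006 0 0 0 1;0.0012 0 -0.006 0 0 0 1"

```text
time_s: 8.62
tcp_pos: [0.4672, 0.0285, 0.0388]
ee_rot: [0.219, 0.976, -0.0, -0.004]
ft_force: [-7.3, 5.0, -1.7]
grip_width: 0.0001
grasp_force: 4.8
```

Request:
send_rows --steps "0.003 0 0 0 0 0 1;0.007 0 0 0 0 0 1;0.012 0 0 0 0 0 1;0.025 0 0 0 0 0 1;0.035 0 -0.01 0 0 0 1"

```text
time_s: 9.25
tcp_pos: [0.4386, 0.043, 0.0501]
ee_rot: [0.219, 0.976, -0.0, -0.0]
ft_force: [0.3, 1.0, -0.6]
grip_width: 0.0
grasp_force: 0.0
```

Request:
send_rows --steps "0 0 -0.05 0 0 0 0;0 0 -0.11 0 0 0 -1;0 0 -0.15 0 0 0 -1;0 0 -0.15 0 0 0 -1;0 0 -0.15 0 0 0 -1"

```text
time_s: 9.88
tcp_pos: [0.4386, 0.0429, 0.1999]
ee_rot: [0.219, 0.976, -0.0, 0.0]
ft_force: [-0.4, 0.5, -0.4]
grip_width: 0.0852
grasp_force: 0.0
```

```bash
python3 - <<'E'
from h import *
o=telemetry.get_obs();print(o["tcp_pos"].round(4),o["ee_rot"].round(4),o["ft_force"].round(1))
p=snapshot("wrist");K,E=cam(p,o);np.savez("w2.npz",im=p["color"],K=K,E=E)
s=snapshot("scene")
a=np.hstack([cv2.resize(p["color"][130:280,155:335],(400,333),interpolation=2),cv2.resize(s["color"][120:204,160:260],(400,333),interpolation=2)])
cv2.imwrite("pics/open.png",a)
print(p["color"].shape,[ (x["xy"],x["score"]) for x in cut_out("cover",p)[:1]])
E
```

```text
[0.4386 0.0429 0.1999] [ 0.219   0.9757 -0.      0.    ] [-0.4  0.5 -0.4]
(384, 512, 3) [([254.4, 252.0], 0.57)]
```

View pics/open.png

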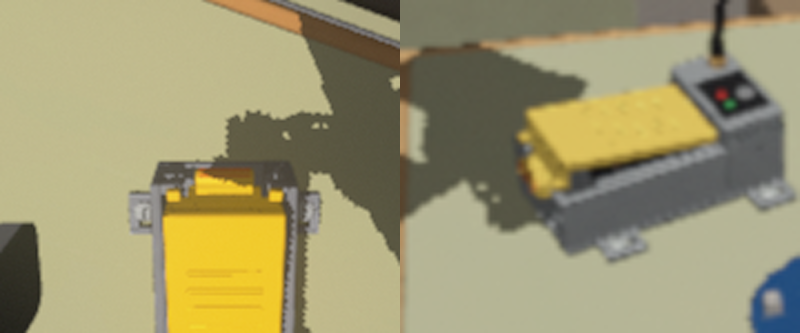

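The cover stays sprung open: its tab edge is raised and the dark gap shows. In the wrist view the top edge of the plate is at row 226, columns 227 to 284.

```bash
python3 - <<'E'
from h import *
d=np.load("w2.npz");im,K,E=d["im"],d["K"],d["E"]
hsv=cv2.cvtColor(im,cv2.COLOR_BGR2HSV); m=cv2.inRange(hsv,(20,150,150),(33,255,255))
for r in (230,240,250,260,270,285):
    c=np.where(m[r,200:320])[0]+200
    if len(c): print(r,c.min(),c.max())
e=back([[227,226],[284,226]],.061,K,E);print(e,e.mean(0))
u=np.array([.906,-.4226]);c=e.mean(0)[:2]
print("rel old origin", (c-[.5436,-.0057])@u,(c-[.5436,-.0057])@[.4226,.906])
E
```

```text
230 228 283
240 229 283
250 230 282
260 230 282
270 231 281
285 231 280
[[ 0.47071756 -0.00503024  0.061     ]
 [ 0.49666039  0.04980131  0.061     ]] [0.48368897 0.02238553 0.061     ]
rel old origin -0.06614833574368266 0.00012709168976206568
```

Request:
send_rows --steps "-0.05 0.001 0.03 0 0 0 -1;-0.082 0.001 0.07 0 0 0 -1;-0.082 0.001 0.12 0 0 0 -1;-0.082 0.001 0.154 0 0 0 -1;-0.082 0.001 0.154 0 0 0 -1"

```text
time_s: 10.65
tcp_pos: [0.5111, 0.0086, 0.0428]
ee_rot: [0.219, 0.976, -0.001, -0.004]
ft_force: [-0.2, 1.4, 0.4]
grip_width: 0.0852
grasp_force: 0.0
```

Request:
send_rows --steps "0 0 0 0 0 0 0.1;0 0 0 0 0 0 1;0 0 0 0 0 0 1;0 0 0 0 0 0 1;0 0 0 0 0 0 1" --grip_force 30

```text
time_s: 11.28
tcp_pos: [0.5148, 0.0087, 0.0468]
ee_rot: [0.219, 0.976, 0.0, 0.001]
ft_force: [1.5, -0.1, 3.2]
grip_width: 0.0589
grasp_force: 36.7
```

Request:
send_rows --steps "0.002 0 -0.0003 0 0 0 1;0.004 0 -0.0006 0 0 0 1;0.006 0 -0.001 0 0 0 1;0.008 0 -0.0013 0 0 0 1;0.010 0 -0.0016 0 0 0 1"

```text
time_s: 11.9
tcp_pos: [0.5043, 0.013, 0.0474]
ee_rot: [0.219, 0.976, -0.0, -0.0]
ft_force: [1.1, 0.1, 1.2]
grip_width: 0.0589
grasp_force: 36.6
```

Request:
send_rows --steps "0.001 0 -0.0002 0 0 0 1;0.002 0 -0.0005 0 0 0 1;0.002 0 -0.003 0 0 0 1;0.002 0 -0.006 0 0 0 1;0.002 0 -0.006 0 0 0 1"

```text
time_s: 12.52
tcp_pos: [0.5027, 0.0139, 0.0536]
ee_rot: [0.219, 0.976, 0.0, -0.0]
ft_force: [0.0, 0.4, -1.2]
grip_width: 0.0589
grasp_force: 36.4
```

```bash
python3 - <<'E'
from h import *
o=telemetry.get_obs();print(o["tcp_pos"].round(4),o["ft_force"].round(1))
s=snapshot("scene");p=snapshot("wrist")
a=np.hstack([cv2.resize(p["color"][130:280,155:335],(400,333),interpolation=2),cv2.resize(s["color"][120:204,160:260],(400,333),interpolation=2)])
cv2.imwrite("pics/draw.png",a)
E
```

```text
[0.5027 0.0139 0.0536] [ 0.   0.4 -1.2]
```

View pics/draw.png

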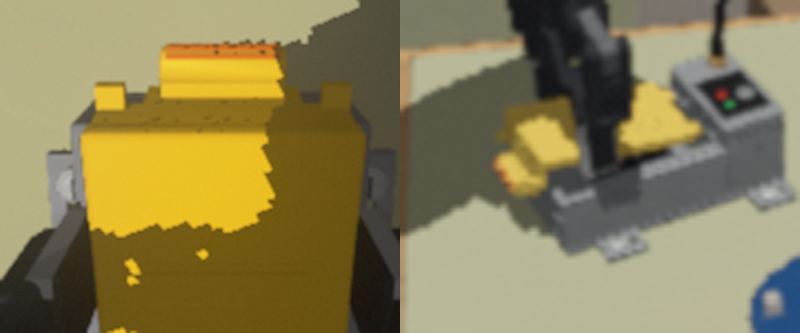

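```bash
python3 - <<'E'
from h import *
s=snapshot("scene");t=snapshot("top")
Ks,Es=cam(s);Kt,Et=cam(t)
print("box base corner",back([[287,189],[402,172]],0.0,Ks,Es))
for z in (.05,.1,.15,.2): print(z,back([[274,153]],z,Kt,Et)[0].round(3),back([[283,166]],z,Ks,Es)[0].round(3))
print("valve",[back(x["xy"],.03,Kt,Et).round(3) for x in cut_out("valve",t)[:1]])
print("tray now",[rect(x["region"],.015,Kt,Et) for x in cut_out("tray",t)[:1]])
E
```

```text
box base corner [[ 0.56564351 -0.17805978  0.        ]
 [ 0.77569623 -0.36438343  0.        ]]
0.05 [ 0.551 -0.188  0.05 ] [ 0.577 -0.158  0.05 ]
0.1 [ 0.542 -0.186  0.1  ] [ 0.523 -0.192  0.1  ]
0.15 [ 0.533 -0.184  0.15 ] [ 0.469 -0.227  0.15 ]
0.2 [ 0.524 -0.183  0.2  ] [ 0.414 -0.262  0.2  ]
valve [array([[ 0.531, -0.158,  0.03 ]])]
tray now [(array([ 0.51730219, -0.34656519]), (122.9853286743164, 254.1490020751953), 37.61076736450195)]
```

Request:
send_rows --steps "0 0 -0.015 0 0 0 1;0 0 -0.05 0 0 0 1;0.02 0 -0.1 0 0 0 1;0.06 0 -0.13 0 0 0 1;0.09 0 -0.13 0 0 0 1"

```text
time_s: 13.45
tcp_pos: [0.4221, 0.0528, 0.1871]
ee_rot: [0.219, 0.976, 0.001, 0.003]
ft_force: [-0.3, 0.6, -0.7]
grip_width: 0.0591
grasp_force: 36.4
```

Request:
send_rows --steps "-0.038 -0.047 0 0 0 0.1 1;-0.077 -0.094 0 0 0 0.2 1;-0.115 -0.14 0 0 0 0.3 1;-0.154 -0.187 0 0 0 0.4 1;-0.192 -0.234 0 0 0 0.47 1"

```text
time_s: 14.08
tcp_pos: [0.4955, -0.2434, 0.1848]
ee_rot: [0.442, 0.897, 0.0, 0.001]
ft_force: [0.2, 1.1, -0.9]
grip_width: 0.0587
grasp_force: 36.4
```

```bash
python3 - <<'E'
from h import *
yaw=37.75-90
q=(R.from_euler("z",yaw,degrees=True)*R.from_matrix(np.diag([-1,1,-1.]))).as_quat()
o=telemetry.get_obs();print(o["tcp_pos"].round(3),R.from_quat(o["ee_rot"]).as_matrix().round(3).tolist(),o["q"].round(2))
ty=np.array([-.613,.790]);T=np.array([.5163,-.3466])-.015*ty;print(T)
print(move([*T,.12],q))
E
```

```text
[ 0.495 -0.243  0.185] [[-0.61, 0.792, 0.002], [0.792, 0.61, -0.0], [-0.001, 0.001, -1.0]] [-0.48  0.32  1.7   0.    1.11 -1.13]
[ 0.525495 -0.35845 ]
(array([-0.1094, -0.0465,  0.0649]), array([ 0.0011,  0.0013, -0.0027]))
```

Request:
send_rows --steps "-0.055 -0.023 0.02 0 0.05 0 1;-0.109 -0.0465 0.065 0 0.11 0 1;-0.109 -0.0465 0.11 0 0.11 0 1;-0.109 -0.0465 0.145 0 0.11 0 1;-0.109 -0.0465 0.145 0 0.11 0 1"

```text
time_s: 14.7
tcp_pos: [0.5235, -0.3551, 0.0365]
ee_rot: [0.44, 0.896, 0.025, -0.052]
ft_force: [-1.0, 0.1, -0.8]
grip_width: 0.0593
grasp_force: 36.3
```

```bash
python3 - <<'E'
from h import *
o=telemetry.get_obs();print(o["tcp_pos"].round(4),o["ft_force"].round(1),R.from_quat(o["ee_rot"]).as_matrix().round(3).tolist())
s=snapshot("scene");t=snapshot("top")
a=np.hstack([cv2.resize(t["color"][110:230,280:400],(400,400),interpolation=2),cv2.resize(s["color"][180:280,280:430],(400,400),interpolation=2)])
cv2.imwrite("pics/tray.png",a)
E
```

```text
[ 0.5235 -0.3551  0.0365] [-1.   0.1 -0.8] [[-0.608, 0.791, -0.072], [0.786, 0.612, 0.091], [0.116, -0.002, -0.993]]
```

View pics/tray.png

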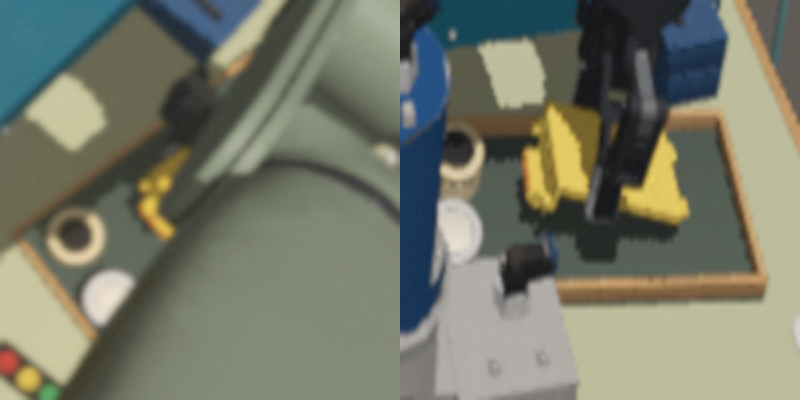

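The cover hangs over the free part of the tray, tab end up and toward the pots, clear of the walls. Lowering gently.

Request:
send_rows --steps "-0.0006 0 0.005 0 0 0 1;-0.001 0 0.01 0 0 0 1;-0.0014 0 0.012 0 0 0 1;-0.0016 0 0.014 0 0 0 1;-0.0016 0 0.014 0 0 0 1"

```text
time_s: 15.42
tcp_pos: [0.5251, -0.356, 0.0244]
ee_rot: [0.44, 0.897, 0.024, -0.049]
ft_force: [0.6, 0.3, -0.1]
grip_width: 0.0594
grasp_force: 36.4
```

Request:
send_rows --steps "-0.0001 0 0.001 0 0 0 1;-0.0002 0 0.002 0 0 0 1;-0.0003 0 0.003 0 0 0 1;-0.0003 0 0.003 0 0 0 1"

```text
time_s: 15.92
tcp_pos: [0.5251, -0.356, 0.0214]
ee_rot: [0.44, 0.896, 0.024, -0.049]
ft_force: [0.2, 0.2, -0.9]
grip_width: 0.0593
grasp_force: 36.4
```

Request:
send_rows --steps "-0.0001 0 0.001 0 0 0 1;-0.0002 0 0.002 0 0 0 1;-0.0003 0 0.003 0 0 0 1;-0.0003 0 0.003 0 0 0 1"

```text
time_s: 16.42
tcp_pos: [0.5251, -0.3559, 0.0186]
ee_rot: [0.44, 0.897, 0.024, -0.049]
ft_force: [0.5, 1.0, 0.0]
grip_width: 0.059
grasp_force: 36.5
```

Request:
send_rows --steps "-0.0001 0 0.001 0 0 0 1;-0.0002 0 0.002 0 0 0 1;-0.0002 0 0.002 0 0 0 1"

```text
time_s: 16.8
tcp_pos: [0.5252, -0.356, 0.0183]
ee_rot: [0.44, 0.897, 0.024, -0.049]
ft_force: [-1.8, 0.3, 10.4]
grip_width: 0.0589
grasp_force: 37.4
```

```bash
python3 - <<'E'
from h import *
F=[];W=[]
for i in range(6):
    s=snapshot("scene");o=telemetry.get_obs();F.append(o["ft_force"]);W.append(o["wrist_torque"])
print(o["tcp_pos"].round(4),np.mean(F,0).round(2),np.mean(W,0).round(3))
cv2.imwrite("pics/low.png",cv2.resize(s["color"][190:270,310:410],(750,600),interpolation=2))
E
```

```text
[ 0.5252 -0.356   0.0183] [-2.15  1.16  9.32] [0.277 0.416 0.011]
```

View pics/low.png

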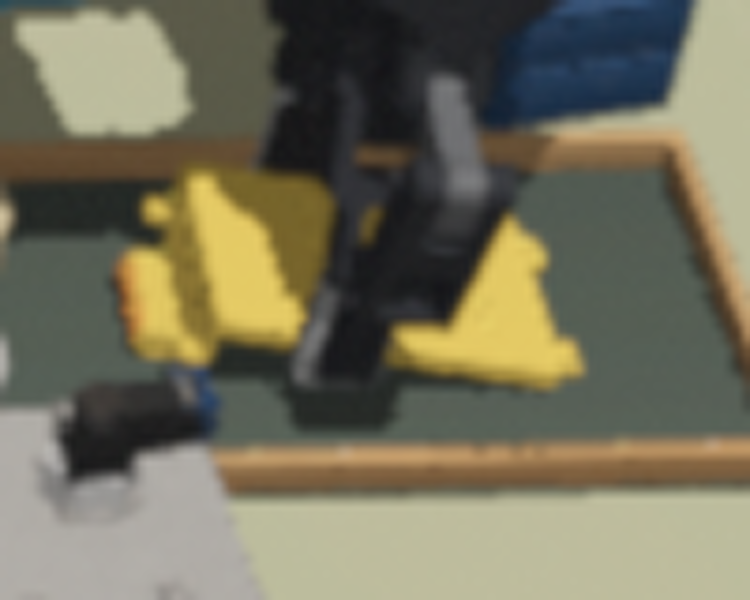

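The tongue end has touched down at 9 N. I'll relieve that, open a little and rise.

Request:
send_rows --steps "0.0001 0 -0.001 0 0 0 1;0.0002 0 -0.0015 0 0 0 1;0.0002 0 -0.0015 0 0 0 -0.55;0.0002 0 -0.0015 0 0 0 -0.55;0.0002 0 -0.0015 0 0 0 -0.55"

```text
time_s: 17.73
tcp_pos: [0.525, -0.3559, 0.0176]
ee_rot: [0.44, 0.896, 0.024, -0.05]
ft_force: [-0.4, -0.8, -0.2]
grip_width: 0.0662
grasp_force: 0.0
```

Straight up in world axes, slowly at first.

Request:
send_rows --steps "0.001 0 -0.01 0 0 0 -0.55;0.0035 0 -0.03 0 0 0 -0.55;0.0085 0 -0.075 0 0 0 -0.55;0.015 0 -0.13 0 0 0 -0.55;0.015 0 -0.17 0 0 0 -0.55"

```text
time_s: 18.35
tcp_pos: [0.5278, -0.3591, 0.1922]
ee_rot: [0.44, 0.897, 0.024, -0.048]
ft_force: [0.2, 1.4, -0.2]
grip_width: 0.0662
grasp_force: 0.0
```

Request:
send_rows --steps "0.06 0 -0.02 0 0 0 -0.55;0.12 0 -0.02 0 0 0 -0.55;0.17 0 -0.02 0 0 0 -0.55;0.17 0 -0.02 0 0 0 -0.55"

```text
time_s: 18.85
tcp_pos: [0.4233, -0.2249, 0.2288]
ee_rot: [0.439, 0.897, 0.024, -0.049]
ft_force: [1.5, -1.1, 0.1]
grip_width: 0.0664
grasp_force: 0.0
```

```bash
python3 - <<'E'
from h import *
o=telemetry.get_obs();print(o["tcp_pos"].round(3),np.abs(o["qvel"]).max(),o["time_s"])
t=snapshot("top");s=snapshot("scene")
a=np.hstack([cv2.resize(t["color"][90:250,165:405],(480,320),interpolation=2),cv2.resize(s["color"][110:270,280:440],(320,320),interpolation=2)])
cv2.imwrite("pics/end.png",a)
E
```

```text
[ 0.423 -0.225  0.229] 0.07746267095168365 18.85
```

View pics/end.png

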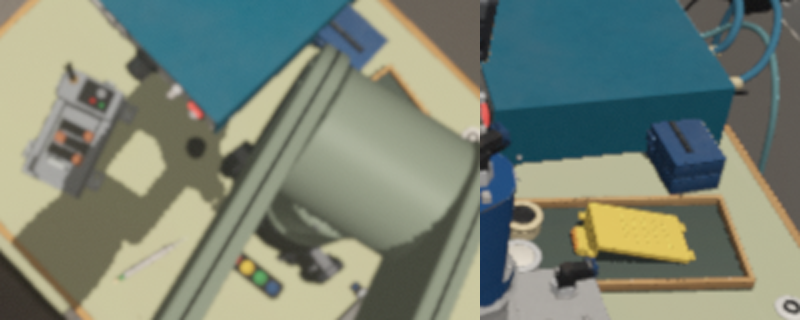

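The final view shows the cover lying outside up in the free part of the tray (about (635,232) in the right half). The receiver is open with its cells showing, and the other things look undisturbed.

```bash
python3 -c "
from cell import ticket
print(ticket.sign_off())"
```

```text
the job is handed in; nothing more can be done
None
```

The battery cover is off the receiver and lying outside up in the free part of the tray. The tab was pressed at about 10 N, below its 14 N limit, and the job was handed in at about 19 s.

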